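Close the specimen carrier and hang it on the hook stand

ROBOT

A 6-joint arm with a two-finger parallel gripper is mounted at the origin on the work surface. World frame = base frame: x ahead of the robot, y to its left, z up, the work surface at z = 0. Lengths are in mm, angles in degrees, forces in N, time in s.
With the tool pointing down it reaches from about 350 to 975 mm from the base axis. Payload 17.4 kg.
Tool frame: the origin (TCP) lies on the centre line of the jaws, within the pads' length; the fingertips stand 14 mm ahead of it and the grasp point (between the pads) lies 5 mm behind it (env.tips_ahead is the z of the fingertips in the tool frame, in mm); z points along the fingers, y is the line along which they close (so a half turn about z gives the same grasp; the last joint's range is limited). The gripper opens to 85 mm and grips with 20 to 120 N. Pads are 22 mm wide; open, the fingers measure 114 mm over their backs; the gripper's body (76 mm by 85 mm) begins 54 mm behind the grasp point. The pads swing forward as they close: fully open they stand 13 mm farther back than shut.
Start: joints at [71.345, 6.646, 82.598, -0, 90.757, -2.166], TCP at [191.602, 647.241, 212.503] pointing down, gripper open.
Joint ranges: [-162.19, 162.19], [-47.58, 125.68], [4.15, 143.07], [-65.23, 245.23], [0.69, 171.88], [-170.13, 170.13]. Speed limits (degrees/s): [108.29, 108.29, 127.2, 180, 180, 180].

INTERFACE

Orientations are given as [roll, pitch, yaw] about the fixed x, y, z axes, in that order (R = Rz(yaw) Ry(pitch) Rx(roll)).
In Python, from bench import telemetry, camera, camera_info, hand_in, env gives the robot as it stands.
- The arm moves only by the shell command python3 -m creep 'ROWS' [FORCE]. ROWS is JSON, a list of rows, each an object with "grip": the finger opening in cm, from 0 to 8.54; "delta_pos": the shift along the world's x, y, z in cm, a list of three; "rot": the turn, a rotation vector about the world's x, y, z in rad, a list of three. A call has 1 to 12 rows; each row shifts and turns the commanded pose from where the row before left it; what a row does not reach is not made up. A row lasts 1/10 s, in which the tool goes at most 50 mm and 8.59 degrees, less where a joint would pass 70% of its speed; a pose out of reach is approached as far as the arm can. A call with a gripper value outside its range is refused whole. The fingers move at their own pace and stop on an object; FORCE is the grip in N (left out, the last holds). Time passes only in rows, so rows that do not move let the fingers close. It gives the time, the measured TCP pose, the force, the opening and the grip force at its end, in the units of the state.
- telemetry.sense(): the state, without advancing time (a new reading comes with each control period).
- camera(name): name is "side" or "top" or "wrist"; returns the picture (384x512x3 uint8, red, green, blue); there is no depth.
- camera_info(name): a dict with "fx", "fy", "cx", "cy" (pixels), "eye" and "orientation" of the camera in the world. Camera axes: x right, y down, z forward; pixel columns grow to the right and rows downward; lengths in mm; the calibration is good to about 2 mm. A picture is of the moment at which its call begins: read the wrist's pose just before it. camera_info takes no time and is no camera call; for the wrist camera it gives the pose at the moment of the call.
- hand_in(): hands the job in; it is judged then, once.
The state is a dict: "t": time; "q": joint angles; "dq": joint speeds; "effort": joint torques, N m; "position": TCP position; "tool_rot": TCP orientation; "force": force on the tool from outside, world axes, zero at the start; "torque": the same for the moment, N m; "width": finger opening in mm; "gripper_force": force on a finger pad.
Only numpy, scipy, OpenCV 4.12 (cv2) and the standard library are available. Lean on these libraries where they do the work, as an engineer would, in place of code of your own. Each camera call takes 0.05 s, during which the arm holds its last target. There are 200 camera calls.

TASK

Get the blue specimen carrier ready for collection: while it stands on the bench, press its loose white lid fully home and level, feeling for the seat and never leaning hard on it (the lid cracks at about 50 N). Then raise the folded-over bail and hang the carrier by the middle of the bail's black grip bar on the red hook of the stand, and leave it hanging upright, still and clear of everything below. Do not tip it over, and leave the other things on the bench where they are.

Things in the scene. Friction and masses are not known exactly. Their poses are not given: they have to be found in the camera images.
- carrier: Blue open-topped tub, 100 (its x) x 130 (its y) x 80 mm high, about 0.46 kg complete. Origin: centre of its underside; z up. The bail pivots lie at x 0, y +-72 mm, z 70 mm in this frame. At the start the bail leans to the tub's -x side, the side with the paper label.
- lid: White lid, 102 (x) x 130 (y) x 8 mm, on a black gasket plugged into the tub. Origin: middle of its lower -x edge (the bail's side). At the start its -x edge stands 4 to 8 mm proud, the +x edge 6 to 12 mm higher still. It yields at 7 to 10 N pressed near its middle and stays where it is left. Fully home its top is level, 88 mm above the tub's underside.
- lid_near (a point): Point on the lid's top face, 4 mm in from the middle of its -x edge.
- lid_far (a point): Point on the lid's top face, 4 mm in from the middle of its +x edge.
- bail (a joint): Swing of the bail about its pivots, rad: 0 = upright, -0.65 = leaning fully to the tub's -x side, +0.65 = to the other. It swings lightly and stays where left. A steel arch, 152 mm wide overall, 8 mm wire, with a straight black grip bar 10 mm thick, 14 mm deep, 120 mm long, along the tub's y axis, its axis 85 mm from the pivot line; upright, 60 mm are free between lid and bar.
- bail_mid (a point): Middle of the black grip bar's axis; y axis along the bar, z axis away from the pivots.
- stand: Fixed hook stand: grey base plate 185 x 110 x 12 mm, steel post 22 mm in diameter and 285 mm tall at x +110 mm, and one red upturned hook of 10 mm bar that reaches from the post to -x. Origin: on the bench, straight below the hook's trough; z up.
- hook_seat (a point): Where the grip bar's axis lies at rest in the hook's trough: 222 mm above the bench, 110 mm from the post's axis. The trough is level from x -8 to +22 mm; beyond, it rises gently to the post (30 mm over 88 mm). The tip is at x -22 mm, its top 13 mm above this point. x axis: from the tip towards the post; the grip bar should hang along y.
- reagent: Bystander: amber bottle with a yellow cap, 44 mm in diameter, 85 mm tall. Origin: centre of its underside.
- jar: Bystander: clear jar with a white cap, 52 mm in diameter, 65 mm tall. Origin: centre of its underside.
- beaker: Bystander: open glass beaker, 66 mm in diameter, 85 mm tall. Origin: centre of its underside.
- microplate: Bystander: white 96-well plate, 127 (x) x 85 (y) x 14 mm. Origin: centre of its underside.
- tipbox: Bystander: clear and yellow pipette tip box, 85 (x) x 122 (y) x 65 mm. Origin: centre of its underside.

How it is judged (in metres and radians):
On the way:
1. the lid is pressed fully home and level while the carrier stands on the bench (z of each of lid_near, lid_far in the frame of carrier below 0.0905 m and height (world z) of carrier below 0.008 m and angle between carrier's own z axis and vertical below 0.06 rad), for 0.2 s.
At the end, for the whole second after the job is handed in: The hook bears the carrier by its bail: bar middle within 35 mm of the hook along the bar, -20 to +45 mm (x) and -12 to +20 mm (z) of the seat; underside over 30 mm up, upright within 0.35 rad, at rest (0.05 m/s, 0.5 rad/s), lid edges home (tops at most 90.5 mm above the underside) (z of each of lid_near, lid_far in the frame of carrier below 0.0905 m and x of bail_mid in the frame of hook_seat between -0.02 and 0.045 m and y of bail_mid in the frame of hook_seat between -0.035 and 0.035 m and z of bail_mid in the frame of hook_seat between -0.012 and 0.02 m and contact force between carrier and stand above 1 N and height (world z) of carrier above 0.03 m and angle between carrier's own z axis and vertical below 0.35 rad and linear speed of carrier below 0.05 m/s and angular speed of carrier below 0.5 rad/s); the robot touches nothing.
It fails at once if the lid is pushed with more than 50 N (contact force between any of the fingers, the arm and lid above 50 N).
It fails at once if the carrier is tipped by more than 0.8 rad (angle between carrier's own z axis and vertical above 0.8 rad).
It fails at once if a bystander is moved by more than 30 mm or tipped (distance of any of reagent, jar, beaker, microplate, tipbox from where it was at the start of the episode above 0.03 m or angle between any of reagent, jar, beaker, microplate, tipbox's own z axis and vertical above 0.5 rad).
It also fails if it takes over 72 s, if anything falls off the work surface, if the arm or the gripper's body presses on something with over 40 N, if the wrist force passes 120 N, or if a joint passes its speed limit or range.

## Working session

There is one attempt and no reset: what is moved stays moved. The work goes in short steps, Python scripts to look and compute and a shell command to move; the robot and the scene stay as the last step left them, time stands still between calls to the robot, and variables do not carry over. Pictures are saved under pics/ and viewed, at most 10 in all, crops included, and the job is handed in when it is done.

```bash
mkdir -p pics; ls; python3 - <<'E'
from bench import telemetry,camera,camera_info
import cv2,numpy as np
s=telemetry.sense();print(s)
for n in("side","top","wrist"):
    i=camera_info(n);print(n,i)
    cv2.imwrite(f"pics/{n}0.png",camera(n)[:,:,::-1])
a=[cv2.imread(f"pics/{n}0.png") for n in("side","top")]
E
```

```text
pics
{'t': 0.0, 'q': array([ 7.13452875e+01,  6.67439564e+00,  8.26356925e+01, -6.70685632e-04,
        9.07554832e+01, -2.16522930e+00]), 'dq': array([ 0.00691612,  0.01857492,  0.07214886, -0.01353972,  0.05958758,
        0.03222804]), 'effort': array([ 5.68443811e-04, -7.31954098e+01, -6.32520962e+01, -4.09970153e-05,
        5.93901277e-03, -3.81946882e-05]), 'position': array([191.53124826, 647.04095264, 211.75956956]), 'tool_rot': array([-1.79934450e+02, -1.80721902e-03,  1.63510507e+02]), 'force': array([-0.11510914, -0.38068496, -0.37880691]), 'torque': array([ 0.01222045, -0.03923667,  0.03962959]), 'gripper_force': 0.0, 'width': 85.28481568779793}
side {'fx': 475.1943257854904, 'fy': 475.1943257854904, 'cx': 259.2235049377288, 'cy': 187.6917021926616, 'eye': array([  504.90582671, -1059.14036065,  1486.92638266]), 'orientation': array([-141.68206234,    0.1855166 ,   -3.16971543])}
top {'fx': 482.5818270164661, 'fy': 482.5818270164661, 'cx': 257.73017741843626, 'cy': 189.5354309546816, 'eye': array([ 474.65049464,    3.62509741, 1503.53389859]), 'orientation': array([-175.86127687,   -0.34905794,  -88.61909977])}
wrist {'fx': 271.53572362920687, 'fy': 271.53572362920687, 'cx': 253.87712840097467, 'cy': 190.84149291438288, 'eye': array([119.97847087, 667.98947843, 373.57301374]), 'orientation': array([1.62945993e+02, 4.43010785e-02, 7.35425725e+01])}
```

View pics/top0.png

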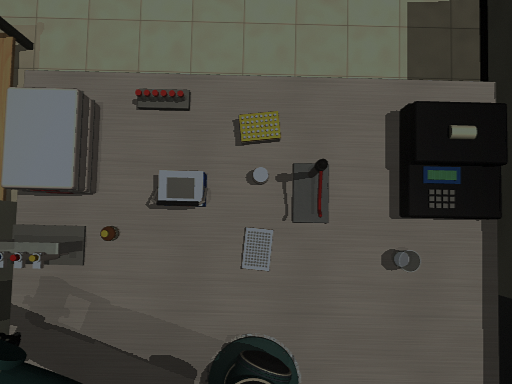

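View pics/side0.png

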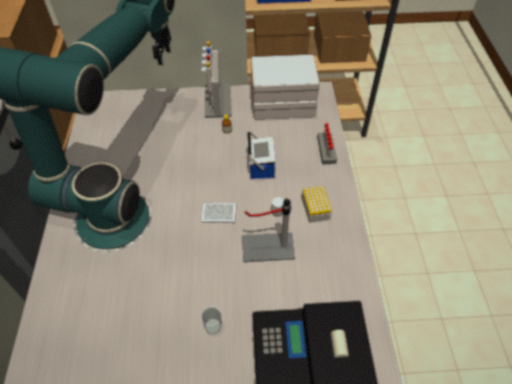

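Top view: the carrier's lid is at about (182,187) with the dark bail below it. The post is at (321,165) and the red hook runs down to (320,215). The reagent is at (110,233), the jar at (260,175), the microplate at (257,249) and the tip box at (260,126). In the side view the carrier is at (262,157).

```bash
cat > h.py <<'E'
import numpy as np,cv2
from scipy.spatial.transform import Rotation as Ro
from bench import telemetry,camera,camera_info
def ray(i,u,v):
    return i["eye"],Ro.from_euler("xyz",i["orientation"],degrees=True).apply([(u-i["cx"])/i["fx"],(v-i["cy"])/i["fy"],1])
def onz(i,u,v,z):
    e,d=ray(i,u,v); return e+d*(z-e[2])/d[2]
def onplane(i,u,v,ax,val):
    e,d=ray(i,u,v); return e+d*(val-e[ax])/d[ax]
def proj(i,p):
    c=Ro.from_euler("xyz",i["orientation"],degrees=True).inv().apply(np.asarray(p,float)-i["eye"])
    return np.array([i["fx"]*c[0]/c[2]+i["cx"],i["fy"]*c[1]/c[2]+i["cy"]])
def snap(name,f,box=None,k=1):
    i=camera_info(name); im=camera(name)[:,:,::-1].copy(); cv2.imwrite("pics/full_"+f,im)
    if box: im=im[box[1]:box[3],box[0]:box[2]]
    cv2.imwrite("pics/"+f,cv2.resize(im,None,fx=k,fy=k,interpolation=cv2.INTER_CUBIC)); return i,im
E
python3 - <<'E'
from h import *
i=camera_info("top"); im=cv2.imread("pics/top0.png"); h=cv2.cvtColor(im,cv2.COLOR_BGR2HSV)
a=cv2.resize(im[150:230,130:230],None,fx=5,fy=5,interpolation=cv2.INTER_CUBIC)
j=cv2.imread("pics/side0.png"); b=cv2.resize(j[120:190,210:310],None,fx=5,fy=5,interpolation=cv2.INTER_CUBIC)
cv2.imwrite("pics/c0.png",cv2.copyMakeBorder(np.vstack([a[:300],b[:300]]),0,0,0,0,cv2.BORDER_CONSTANT))
# lid
m=((h[...,2]>110)&(h[...,1]<60)).astype(np.uint8)[165:205,150:215]; c=max(cv2.findContours(m,0,2)[0],key=cv2.contourArea)
r=cv2.minAreaRect(c);print("lid rect",r);p=cv2.boxPoints(r)+[150,165]
for q in p:print(q,onz(i,*q,100))
red=((h[...,0]<8)|(h[...,0]>172))&(h[...,1]>150)&(h[...,2]>60); red[:150]=0;red[:, :300]=0;red[:,340:]=0;red[230:]=0
ys,xs=np.nonzero(red);
for y in range(ys.min(),ys.max()+1,6):
    xx=xs[ys==y]; print(y,xx.min() if len(xx) else None,xx.max()if len(xx) else None,onz(i,xx.mean(),y,215)if len(xx) else'')
g=((h[...,1]<60)&(h[...,2]<110)).astype(np.uint8)[155:230,285:335];c=max(cv2.findContours(g,0,2)[0],key=cv2.contourArea)
r=cv2.minAreaRect(c);print(r)
for q in cv2.boxPoints(r)+[285,155]:print(q,onz(i,*q,12))
s=camera_info("side");
h2=cv2.cvtColor(j,cv2.COLOR_BGR2HSV);b=(abs(h2[...,0].astype(int)-115)<12)&(h2[...,1]>150);b=b.astype(np.uint8)[120:190,210:310]
c=max(cv2.findContours(b,0,2)[0],key=cv2.contourArea);print("blue",cv2.boundingRect(c))
E
```

```text
lid rect ((30.20446014404297, 20.275157928466797), (43.400901794433594, 30.08795928955078), 2.0454084873199463)
[157.98089218 199.53503036] [540.12409203 286.81194465 100.        ]
[159.05477905 169.46624136] [628.07738556 287.10863853 100.        ]
[202.42802811 171.01528549] [626.66703917 160.38545174 100.        ]
[201.35414124 201.08407593] [538.69231511 160.6603371  100.        ]
171 320 321 [ 622.10665533 -169.3695625   215.        ]
177 320 321 [ 605.91471839 -169.6077067   215.        ]
183 320 321 [ 589.75196785 -169.84542164  215.        ]
189 319 320 [ 573.55250105 -167.40191116  215.        ]
195 319 320 [ 557.4481501  -167.64117978  215.        ]
201 319 320 [ 541.37274902 -167.88001828  215.        ]
207 318 320 [ 525.29370186 -166.7816611   215.        ]
213 None None 
((24.5, 37.0), (74.0, 49.0), 90.0)
[285. 155.] [692.71867052 -85.20909267  12.        ]
[334. 155.] [ 696.53660675 -238.00092744   12.        ]
[334. 229.] [ 466.56345295 -240.91810866   12.        ]
[285. 229.] [462.92948671 -89.810436    12.        ]
blue (41, 44, 23, 14)
```

View pics/c0.png

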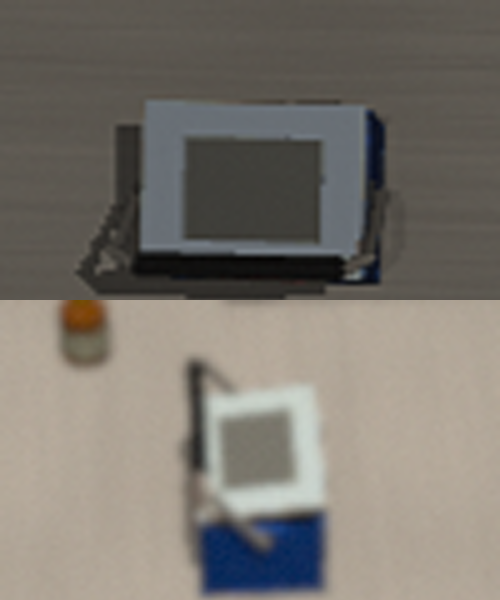

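The crop shows the lid far edge on top, with the bar over the near (-x) edge. The carrier is at about (575,224) with little yaw. Moving there for a close look.

```bash
python3 -m creep '[{"grip":0,"delta_pos":[3.2,-3.5,0.8],"rot":[0,0,-0.107]},{"grip":0,"delta_pos":[3.2,-3.5,0.8],"rot":[0,0,-0.107]},{"grip":0,"delta_pos":[3.2,-3.5,0.8],"rot":[0,0,-0.107]},{"grip":0,"delta_pos":[3.2,-3.5,0.8],"rot":[0,0,-0.107]},{"grip":0,"delta_pos":[3.2,-3.5,0.8],"rot":[0,0,-0.107]},{"grip":0,"delta_pos":[3.2,-3.5,0.8],"rot":[0,0,-0.107]},{"grip":0,"delta_pos":[3.2,-3.5,0.8],"rot":[0,0,-0.107]},{"grip":0,"delta_pos":[3.2,-3.5,0.8],"rot":[0,0,-0.107]},{"grip":0,"delta_pos":[3.2,-3.5,0.8],"rot":[0,0,-0.107]},{"grip":0,"delta_pos":[3.2,-3.5,0.8],"rot":[0,0,-0.107]},{"grip":0,"delta_pos":[3.2,-3.5,0.8],"rot":[0,0,-0.107]},{"grip":0,"delta_pos":[3.2,-3.5,0.8],"rot":[0,0,-0.107]}]' 20
python3 - <<'E'
from h import *
s=telemetry.sense();print(s["t"],s["position"],s["tool_rot"])
i,_=snap("wrist","w1.png");print(i)
E
```

```text
t: 1.35
position: [576.6, 225.5, 308.7]
tool_rot: [-180.0, -0.0, 89.7]
force: [0.4, 0.6, -0.5]
width: 0.0
gripper_force: 0.0
1.35 [576.58208611 225.48880975 308.74215908] [-1.79995515e+02 -8.24597151e-04  8.96848188e+01]
{'fx': 271.53572362920687, 'fy': 271.53572362920687, 'cx': 253.87712840097467, 'cy': 190.84149291438288, 'eye': array([576.93971327, 299.69862228, 470.48127236]), 'orientation': array([ 1.62992390e+02, -4.31008379e-02, -2.82639590e-01])}
```

View pics/w1.png

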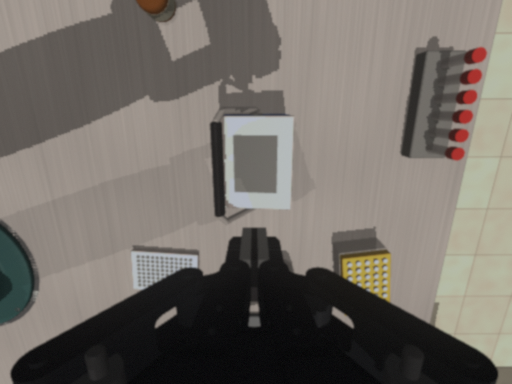

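Bar runs from (217,122) to (219,216) at the label side. The lid spans u 224 to 293, v 115 to 208.

```bash
python3 - <<'E'
from h import *
i=camera_info("wrist"); im=cv2.imread("pics/full_w1.png"); h=cv2.cvtColor(im,cv2.COLOR_BGR2HSV)
m=(h[...,2]<30).astype(np.uint8); m[:, :205]=0;m[:,230:]=0;m[:115]=0;m[222:]=0
c=max(cv2.findContours(m,0,2)[0],key=cv2.contourArea);r=cv2.minAreaRect(c);print("bar",r)
for q in cv2.boxPoints(r):print(q,onz(i,*q,138)[:2])
print("mid",onz(i,*r[0],138))
# lid edges by rows
g=im.min(axis=2)
for v in(120,140,160,180,200):
    xs=np.nonzero(g[v,221:310]>150)[0]; print(v,xs.min()+221,xs.max()+221,onz(i,xs.min()+221,v,95)[:2],onz(i,xs.max()+222,v,105)[:2])
for u in(230,240,260,280,288):
    ys=np.nonzero(g[100:225,u]>150)[0]; print(u,ys.min()+100,ys.max()+100,onz(i,u,ys.min()+100,100)[:2],onz(i,u,ys.max()+101,100)[:2])
E
```

```text
Traceback (most recent call last):
ValueError: max() iterable argument is empty
```

```bash
python3 - <<'E'
from h import *
i=camera_info("wrist"); im=cv2.imread("pics/full_w1.png")
print(im[160,205:232].max(axis=1), im[120,205:300:5].min(axis=1))
m=(im.max(axis=2)<50).astype(np.uint8); m[:, :205]=0;m[:,230:]=0;m[:115]=0;m[222:]=0
c=max(cv2.findContours(m,0,2)[0],key=cv2.contourArea);r=cv2.minAreaRect(c);print("bar",r)
for q in cv2.boxPoints(r):print(q,onz(i,*q,138)[:2])
print("mid",onz(i,*r[0],138))
g=im.min(axis=2)
for v in(125,160,200):
    xs=np.nonzero(g[v,221:310]>150)[0]; print(v,xs.min()+221,xs.max()+221,onz(i,xs.min()+221,v,95)[:2],onz(i,xs.max()+222,v,105)[:2])
for u in(230,260,288):
    ys=np.nonzero(g[100:225,u]>150)[0]; print(u,ys.min()+100,ys.max()+100,onz(i,u,ys.min()+100,100)[:2],onz(i,u,ys.max()+101,100)[:2])
E
```

```text
[149 150 152 154 155 148 117  74  46  38  38  42  41  39  36  35  36  50
  96 149 175 182 185 186 186 187 189] [135 136 120  93 176 180 179 180 180 180 180 180 180 180 181 181 181 181
 137]
bar ((217.67076110839844, 168.9273681640625), (92.26066589355469, 9.512751579284668), 87.51044464111328)
[210.9151  123.04718] [530.47914316 278.33980683]
[220.41888 122.63397] [541.8174603  278.64238406]
[224.42642 214.80756] [541.0118714  160.62124346]
[214.92264 215.22076] [528.454973   160.23997722]
mid [535.47802147 222.46996112 138.        ]
125 224 293 [541.40651517 273.29233712] [634.30978161 272.46108885]
160 225 291 [540.53086   225.6158834] [632.89004746 226.03384131]
200 228 290 [542.16091292 166.40395223] [632.96110128 168.38698676]
230 117 203 [550.33360275 283.73037252] [545.31317995 161.94297599]
260 117 208 [589.89113258 283.12025621] [588.762066  153.4868849]
288 117 209 [626.82975426 282.55053267] [629.6684517 151.2601461]
```

Bar 118 mm long at z=138, matching the 120 mm given. The bar's middle is at (535,222) and the carrier's centre at about (582,222). Going down over the lid's middle.

```bash
python3 -m creep '[{"grip":0,"delta_pos":[0.5,-0.3,-4],"rot":[0,0,0]},{"grip":0,"delta_pos":[0.3,0,-4],"rot":[0,0,0]},{"grip":0,"delta_pos":[0.2,0,-4],"rot":[0,0,0]},{"grip":0,"delta_pos":[0,0,-4],"rot":[0,0,0]},{"grip":0,"delta_pos":[0,0,-2],"rot":[0,0,0]},{"grip":0,"delta_pos":[0,0,-0.5],"rot":[0,0,0]},{"grip":0,"delta_pos":[0,0,0],"rot":[0,0,0]},{"grip":0,"delta_pos":[0,0,0],"rot":[0,0,0]}]'; python3 -m creep '[{"grip":0,"delta_pos":[0,0,-0.2],"rot":[0,0,0]},{"grip":0,"delta_pos":[0,0,-0.2],"rot":[0,0,0]},{"grip":0,"delta_pos":[0,0,0],"rot":[0,0,0]}]'; python3 -m creep '[{"grip":0,"delta_pos":[0,0,-0.2],"rot":[0,0,0]},{"grip":0,"delta_pos":[0,0,-0.2],"rot":[0,0,0]},{"grip":0,"delta_pos":[0,0,0],"rot":[0,0,0]}]'
```

```text
t: 2.2
position: [586.2, 224.5, 125.2]
tool_rot: [179.9, -0.0, 89.9]
force: [-0.5, -0.3, 0.3]
width: -0.2
gripper_force: 0.0
t: 2.5
position: [585.7, 224.3, 119.7]
tool_rot: [180.0, -0.0, 89.9]
force: [-0.3, -0.1, 0.1]
width: 0.1
gripper_force: 0.0
t: 2.8
position: [585.5, 224.2, 115.1]
tool_rot: [-180.0, 0.0, 89.9]
force: [0.3, 0.1, -1.5]
width: -0.1
gripper_force: 0.0
```

```bash
R='x'; for k in 1; do :; done
python3 -m creep '[{"grip":0,"delta_pos":[0,0,-0.2],"rot":[0,0,0]},{"grip":0,"delta_pos":[0,0,0],"rot":[0,0,0]}]' | sed -n '2p;4p'; python3 -m creep '[{"grip":0,"delta_pos":[0,0,-0.2],"rot":[0,0,0]},{"grip":0,"delta_pos":[0,0,0],"rot":[0,0,0]}]'| sed -n '2p;4p';python3 -m creep '[{"grip":0,"delta_pos":[0,0,-0.2],"rot":[0,0,0]},{"grip":0,"delta_pos":[0,0,0],"rot":[0,0,0]}]'| sed -n '2p;4p';python3 -m creep '[{"grip":0,"delta_pos":[0,0,-0.2],"rot":[0,0,0]},{"grip":0,"delta_pos":[0,0,0],"rot":[0,0,0]}]'| sed -n '2p;4p'
```

```text
position: [585.5, 224.2, 113.2]
force: [-0.4, -0.2, 0.3]
position: [585.5, 224.2, 111.2]
force: [-0.5, -0.3, 0.2]
position: [585.5, 224.2, 109.2]
force: [-0.0, -0.9, 0.6]
position: [585.5, 224.2, 107.2]
force: [-0.4, -0.4, 0.2]
```

```bash
python3 -c "
from bench import env;print(env.tips_ahead)"
python3 -m creep '[{"grip":0,"delta_pos":[0,0,-0.1],"rot":[0,0,0]},{"grip":0,"delta_pos":[0,0,-0.1],"rot":[0,0,0]}]' | sed -n '2p;4p'; python3 -m creep '[{"grip":0,"delta_pos":[0,0,-0.1],"rot":[0,0,0]},{"grip":0,"delta_pos":[0,0,-0.1],"rot":[0,0,0]}]'| sed -n '2p;4p'
```

```text
14.0
position: [585.6, 224.2, 105.5]
force: [0.7, 0.9, -1.2]
position: [585.6, 224.2, 103.4]
force: [-0.4, -0.4, -0.3]
```

```bash
python3 - <<'E'
from h import *
s=telemetry.sense();print(s["force"],s["position"])
i,_=snap("wrist","w2.png",(150,60,400,260),3)
E
```

```text
[-0.39900447 -0.43244882 -0.27337034] [585.58270647 224.24735791 103.41016689]
```

View pics/w2.png

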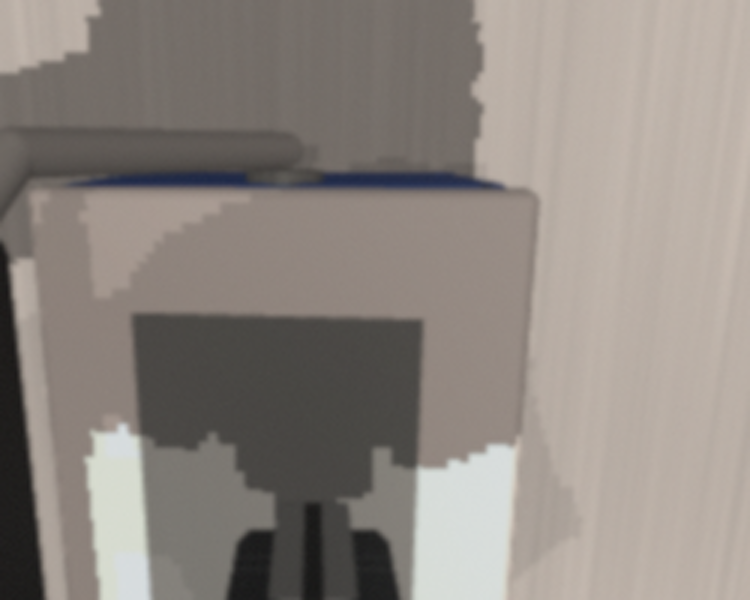

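The fingertips are at full-frame (254,228), over the lid's middle, with no contact felt yet. Carrying on in fine steps.

```bash
for i in 1; do python3 -m creep '[{"grip":0,"delta_pos":[0,0,-0.1],"rot":[0,0,0]},{"grip":0,"delta_pos":[0,0,0],"rot":[0,0,0]}]' | sed -n '2p;4p'; python3 -m creep '[{"grip":0,"delta_pos":[0,0,-0.1],"rot":[0,0,0]},{"grip":0,"delta_pos":[0,0,0],"rot":[0,0,0]}]'| sed -n '2p;4p'; python3 -m creep '[{"grip":0,"delta_pos":[0,0,-0.1],"rot":[0,0,0]},{"grip":0,"delta_pos":[0,0,0],"rot":[0,0,0]}]'| sed -n '2p;4p'; done
```

```text
position: [585.5, 224.2, 102.3]
force: [0.2, -0.0, -0.8]
position: [585.6, 224.2, 101.4]
force: [0.6, -0.1, 0.8]
position: [585.6, 224.2, 100.4]
force: [1.0, 0.3, 0.1]
```

```bash
python3 - <<'E'
from h import *
s=telemetry.sense();R=Ro.from_euler("xyz",s["tool_rot"],degrees=True)
i=camera_info("wrist")
for L in(0,5,10,14,20): print(L,proj(i,s["position"]+R.apply([0,0,L])))
im=camera("wrist")[:,:,::-1];cv2.imwrite("pics/w3raw.png",im)
g=im.astype(int).min(axis=2)
print("col254",g[200:250,254]); 
for z in(86,90,95,100,105):
  print(z,onz(i,150+32/3,60+190/3,z),onz(i,150+537/3,60+190/3,z))
i2=camera_info("wrist")
E
```

```text
0 [253.71466168 227.26183336]
5 [253.71316254 224.1079285 ]
10 [253.71174051 221.1162392 ]
14 [253.71065448 218.83144248]
20 [253.70910512 215.57189643]
col254 [68 67 68 68 68 67 68 67 68 68 69 67 69 68 67 67 68 68 67 68 69 67 68 66
 67 67 65 50 33 28 24 26 25 26 26 25 25 27 25 26 26 24 27 25 24 26 28 25
 25 25]
86 [526.97536146 289.0916769   86.        ] [633.06014032 289.0412806   86.        ]
90 [528.30692424 289.30423868  90.        ] [631.98192385 289.25498715  90.        ]
95 [529.97137773 289.5699409   95.        ] [630.63415327 289.52212035  95.        ]
100 [531.63583121 289.83564312 100.        ] [629.2863827  289.78925355 100.        ]
105 [533.30028469 290.10134533 105.        ] [627.93861212 290.05638674 105.        ]
```

```bash
python3 - <<'E'
from h import *
im=cv2.imread("pics/w3raw.png"); s,_=snap("side","s3.png",(220,120,300,180),5)
a=cv2.imread("pics/s3.png"); b=cv2.resize(im[120:320,160:360],None,fx=2,fy=2); 
h=max(a.shape[0],b.shape[0]);f=lambda x:cv2.copyMakeBorder(x,0,h-x.shape[0],0,0,0)
cv2.imwrite("pics/m3.png",np.hstack([f(a),f(b)]))
E
```

```text
(no output)
```

View pics/m3.png

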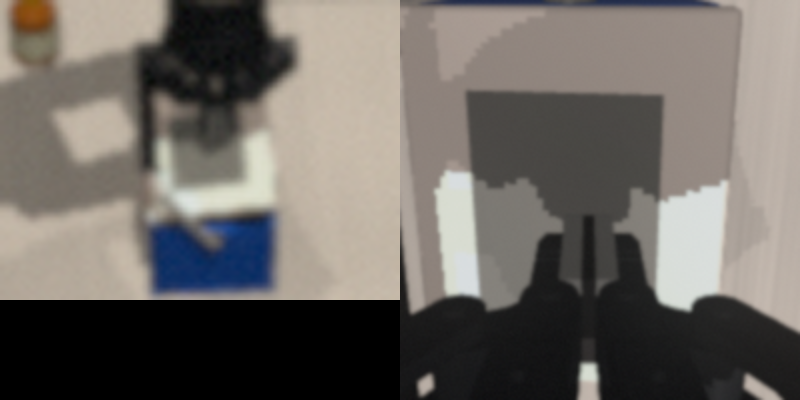

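```bash
python3 -m creep '[{"grip":0,"delta_pos":[0,0,-0.1],"rot":[0,0,0]}]' | sed -n '2p;4p'; python3 -m creep '[{"grip":0,"delta_pos":[0,0,-0.1],"rot":[0,0,0]}]'| sed -n '2p;4p'
python3 - <<'E'
from h import *
s=telemetry.sense();R=Ro.from_euler("xyz",s["tool_rot"],degrees=True)
print(s["force"],s["torque"],s["effort"],s["position"])
i=camera_info("wrist")
for x in(0,8,11):
  for L in(-14,-5,0,5,14): print(x,L,proj(i,s["position"]+R.apply([x,0,L])))
im=camera("wrist").astype(int);g=im.sum(axis=2)//3
print(g[215:245,249],g[215:245,259],g[110:130,300],sep="\n")
for v in(140,160,180):print(v,g[v,290:340])
E
```

```text
position: [585.7, 224.3, 99.7]
force: [-1.0, -0.5, -0.7]
position: [585.6, 224.2, 98.5]
force: [-0.4, 1.1, 0.2]
[-0.3574087   1.07342583  0.22923664] [-0.00050994  0.00428948 -0.05453379] [ 1.18560602e-03 -6.65660691e+01 -6.09192109e+01  1.17835057e-04
  5.03471168e-02  6.34602429e-06] [585.61557374 224.24992094  98.459539  ]
0 -14 [253.70582793 237.07424747]
0 -5 [253.70283901 230.58871621]
0 0 [253.70130454 227.25914202]
0 5 [253.69985107 224.10533029]
0 14 [253.6974194 218.8289814]
8 -14 [253.71090303 224.81666405]
8 -5 [253.7076147  218.86475604]
8 0 [253.70592838 215.81251149]
8 5 [253.70433225 212.92349854]
8 14 [253.70166444 208.09474141]
11 -14 [253.71284453 220.12748271]
11 -5 [253.70943981 214.38424079]
11 0 [253.70769455 211.44024806]
11 5 [253.70604309 208.6544743 ]
11 14 [253.70328379 203.99995859]
[71 70 69 71 70 69 71 70 69 70 70 69 65 65 65 66 66 66 66 67 66 66 66 65
 64 65 65 65 65 65]
[71 70 71 70 71 70 70 71 71 70 69 69 65 65 67 67 67 66 66 66 66 67 66 66
 66 65 65 65 66 65]
[112 111 111 110 104  99  95  78  60  53  54  57  72  95 115 127 135 140
 141 142]
140 [140 141 141 141 140 141 141 141 140 141 141 141 141 141 141 142 141 142
 142 143 142 142 142 143 142 142 142 143 143 143 143 144 143 144 144 144
 144 144 140 134 137 158 172 173 172 173 175 177 177 178]
160 [139 139 140 140 140 140 140 141 140 140 140 141 140 140 140 140 141 140
 141 142 142 141 141 141 141 141 141 142 142 142 142 142 143 143 143 142
 141 136 136 150 166 171 171 172 173 176 177 176 176 176]
180 [ 79 100 123 137 138 138 139 139 138 140 138 139 140 139 138 140 139 140
 139 140 141 140 140 141 141 140 140 141 140 141 141 140 141 142 141 137
 132 136 153 167 170 172 174 175 175 174 174 175 176 175]
```

```bash
for i in 1; do python3 -m creep '[{"grip":0,"delta_pos":[0,0,-0.1],"rot":[0,0,0]},{"grip":0,"delta_pos":[0,0,0],"rot":[0,0,0]}]' | sed -n '2p;4p'; python3 -m creep '[{"grip":0,"delta_pos":[0,0,-0.1],"rot":[0,0,0]},{"grip":0,"delta_pos":[0,0,0],"rot":[0,0,0]}]'| sed -n '2p;4p'; python3 -m creep '[{"grip":0,"delta_pos":[0,0,-0.1],"rot":[0,0,0]},{"grip":0,"delta_pos":[0,0,0],"rot":[0,0,0]}]'| sed -n '2p;4p'; done
python3 - <<'E'
from h import *
i=camera_info("wrist"); im=camera("wrist").astype(int); g=im.sum(axis=2)//3
cv2.imwrite("pics/w4raw.png",im.astype(np.uint8)[:,:,::-1])
for v in(140,160,180):print(v,g[v,320:345], g[v,150:180])
print(telemetry.sense()["position"])
E
```

```text
position: [585.5, 224.2, 97.3]
force: [-0.1, 0.3, -0.3]
position: [585.6, 224.2, 96.4]
force: [-0.1, 0.1, 0.6]
position: [585.6, 224.2, 95.4]
force: [0.1, -0.6, 0.5]
140 [144 144 145 145 144 144 145 145 145 143 138 136 142 160 172 173 174 176
 178 179 178 178 179 178 180] [111 111 111 109 108 113 125 131 132 133 132 132 132 132 133 132 132 133
 133 133 133 134 133 133 133 137 145 153 155 155]
160 [142 144 144 143 144 144 144 144 139 134 137 157 170 172 174 176 176 178
 177 177 177 178 177 177 176] [172 174 176 179 177 176 172 165 149 135 132 132 133 132 133 132 133 132
 133 133 132 132 133 132 132 133 133 139 149 153]
180 [142 143 143 142 143 143 141 135 134 148 163 170 173 174 176 176 176 176
 176 178 177 176 175 176 177] [126 154 159 160 162 165 164 163 160 154 138 128 131 131 132 132 133 133
 133 133 133 133 133 133 133 132 133 133 132 132]
[585.57429877 224.21412845  95.42601105]
```

```bash
python3 - <<'E'
from h import *
i=camera_info("wrist"); s=telemetry.sense()
E0=dict(i);off=i["eye"]-s["position"]
a=cv2.imread("pics/full_w1.png").astype(int).sum(2)//3; b=cv2.imread("pics/w4raw.png").astype(int).sum(2)//3
print(a[108:122,280],a[130,285:300],a[130,215:235]); print(b[100:135,320]);print(b[130,320:345])
A=dict(i);A["eye"]=np.array([576.94,299.70,470.48]);A["orientation"]=np.array([162.992,-.043,-.283])
def tri(pa,pb):
    e1,d1=ray(A,*pa);e2,d2=ray(i,*pb)
    t=np.linalg.lstsq(np.c_[d1,-d2],e2-e1,rcond=None)[0];p,q=e1+d1*t[0],e2+d2*t[1];return (p+q)/2,np.linalg.norm(p-q)
np.save("pics/eye4.npy",i["eye"])
for pa,pb in(((293.5,115.5),(331.5,117)),((294,115.5),(333,118)),((293,115),(331,116))):print(tri(pa,pb))
E
```

```text
[ 92  93  92  93  90  79  67  94 142 173 182 183 184 183] [183 184 185 184 183 184 183 176 153 137 138 141 144 143 143] [ 42  40  34  36  34  35  53  90 121 156 176 181 184 185 187 186 186 186
 186 186]
[179 181 179 180 180 180 180 181 180 180 180 179 179 179 179 179 179 179
 180 179 175 158 123  99 110 124 134 141 144 144 145 145 144 144 144]
[145 145 144 145 145 145 146 145 146 145 143 138 136 146 164 172 174 174
 176 178 179 180 179 178 178]
(array([629.66016226, 291.55093884,  97.76260259]), np.float64(3.752478921762859))
(array([630.17488628, 291.31353495,  99.00300354]), np.float64(3.2209344177859087))
(array([628.53235461, 292.22465498, 100.76036388]), np.float64(3.6661237619385956))
```

```bash
python3 - <<'E'
from h import *
i=camera_info("side")
for z in(81,95,105,115,125):print(z,proj(i,[585,213,z]),proj(i,[585,235,z]))
for z in(81,88,100,138,150):print("lid/bar",z,proj(i,[631,158,z]),proj(i,[535,162,z]),proj(i,[535,282,z]))
snap("side","s5.png",(235,125,285,165),14)
E
```

```text
81 [262.78304118 155.47517656] [262.45448398 151.41128845]
95 [262.7923687  153.09586192] [262.46184102 149.02552578]
105 [262.79909814 151.37927943] [262.46714846 147.30441479]
115 [262.80588415 149.64826693] [262.47250018 145.56894055]
125 [262.81272745 147.90264171] [262.47789676 143.81892251]
lid/bar 81 [275.35148031 165.37935904] [250.81359199 165.68520978] [249.50671786 143.44166198]
lid/bar 88 [275.39341834 164.2016404 ] [250.78288147 164.50803434] [249.4734695 142.2465022]
lid/bar 100 [275.46589274 162.16638908] [250.72980957 162.47371669] [249.41602969 140.18174588]
lid/bar 138 [275.70035262 155.58220476] [250.558117   155.89250911] [249.23036109 133.50762177]
lid/bar 150 [275.7760003 153.4578401] [250.5027206  153.76909062] [249.17050567 131.35603298]
```

View pics/s5.png

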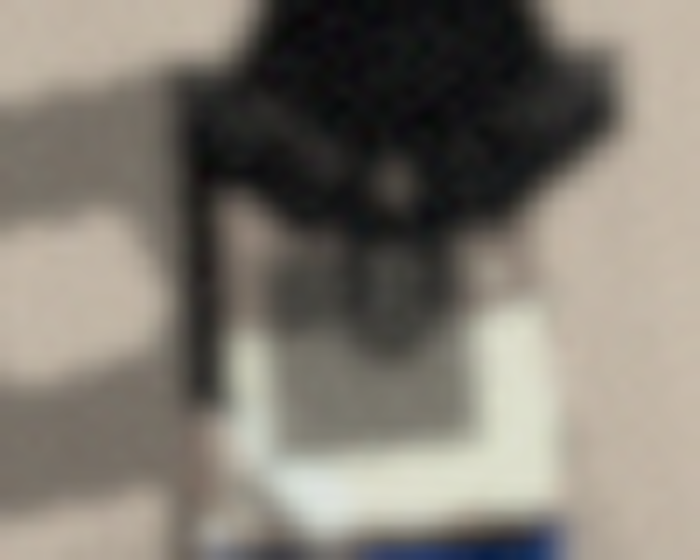

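The side view puts the fingertip at (263,150), z about 110 with the TCP at 95. So the real tips sit about 15 mm behind the TCP rather than 14 mm ahead of it. I'll feel for contact near TCP z of about 80.

```bash
python3 -m creep '[{"grip":0,"delta_pos":[-0.2,-0.1,-0.3],"rot":[0,0,0]},{"grip":0,"delta_pos":[-0.1,0,-0.3],"rot":[0,0,0]},{"grip":0,"delta_pos":[0,0,0],"rot":[0,0,0]}]' | sed -n '2p;4p'
for i in 1; do python3 -m creep '[{"grip":0,"delta_pos":[0,0,-0.1],"rot":[0,0,0]},{"grip":0,"delta_pos":[0,0,-0.1],"rot":[0,0,0]}]' | sed -n '2p;4p'; python3 -m creep '[{"grip":0,"delta_pos":[0,0,-0.1],"rot":[0,0,0]},{"grip":0,"delta_pos":[0,0,-0.1],"rot":[0,0,0]}]'| sed -n '2p;4p'; python3 -m creep '[{"grip":0,"delta_pos":[0,0,-0.1],"rot":[0,0,0]},{"grip":0,"delta_pos":[0,0,-0.1],"rot":[0,0,0]}]'| sed -n '2p;4p'; done
```

```text
position: [582.2, 223.1, 88.8]
force: [0.4, -0.5, -0.3]
position: [582.7, 223.3, 87.5]
force: [0.0, -1.0, -0.4]
position: [582.6, 223.3, 85.4]
force: [-0.6, -0.6, -0.7]
position: [582.8, 223.3, 83.8]
force: [0.5, -0.4, 4.4]
```

Contact at TCP z of about 84.

```bash
for i in 1; do python3 -m creep '[{"grip":0,"delta_pos":[0,0,-0.1],"rot":[0,0,0]},{"grip":0,"delta_pos":[0,0,0],"rot":[0,0,0]}]' | sed -n '2p;4p'; python3 -m creep '[{"grip":0,"delta_pos":[0,0,-0.1],"rot":[0,0,0]},{"grip":0,"delta_pos":[0,0,0],"rot":[0,0,0]}]'| sed -n '2p;4p'; python3 -m creep '[{"grip":0,"delta_pos":[0,0,-0.1],"rot":[0,0,0]},{"grip":0,"delta_pos":[0,0,0],"rot":[0,0,0]}]'| sed -n '2p;4p';  python3 -m creep '[{"grip":0,"delta_pos":[0,0,-0.1],"rot":[0,0,0]},{"grip":0,"delta_pos":[0,0,0],"rot":[0,0,0]}]'| sed -n '2p;4p'; done
```

```text
position: [583.0, 223.3, 82.8]
force: [1.6, -0.3, 2.9]
position: [582.9, 223.3, 81.7]
force: [2.6, -0.4, 3.7]
position: [582.7, 223.3, 80.5]
force: [2.9, 0.4, 4.9]
position: [582.6, 223.3, 79.4]
force: [2.9, -0.5, 4.8]
```

```bash
for i in 1; do python3 -m creep '[{"grip":0,"delta_pos":[0,0,-0.1],"rot":[0,0,0]},{"grip":0,"delta_pos":[0,0,0],"rot":[0,0,0]}]' | sed -n '2p;4p'; python3 -m creep '[{"grip":0,"delta_pos":[0,0,-0.1],"rot":[0,0,0]},{"grip":0,"delta_pos":[0,0,0],"rot":[0,0,0]}]'| sed -n '2p;4p'; python3 -m creep '[{"grip":0,"delta_pos":[0,0,-0.1],"rot":[0,0,0]},{"grip":0,"delta_pos":[0,0,0],"rot":[0,0,0]}]'| sed -n '2p;4p'; done
```

```text
position: [582.6, 223.3, 78.4]
force: [2.2, -0.5, 3.5]
position: [582.6, 223.2, 77.4]
force: [2.7, -0.3, 3.1]
position: [582.6, 223.2, 76.5]
force: [2.7, -0.3, 4.6]
```

```bash
for i in 1; do python3 -m creep '[{"grip":0,"delta_pos":[0,0,-0.05],"rot":[0,0,0]},{"grip":0,"delta_pos":[0,0,0],"rot":[0,0,0]}]' | sed -n '2p;4p'; python3 -m creep '[{"grip":0,"delta_pos":[0,0,-0.05],"rot":[0,0,0]},{"grip":0,"delta_pos":[0,0,0],"rot":[0,0,0]}]'| sed -n '2p;4p'; python3 -m creep '[{"grip":0,"delta_pos":[0,0,-0.05],"rot":[0,0,0]},{"grip":0,"delta_pos":[0,0,0],"rot":[0,0,0]}]'| sed -n '2p;4p'; python3 -m creep '[{"grip":0,"delta_pos":[0,0,-0.05],"rot":[0,0,0]},{"grip":0,"delta_pos":[0,0,0],"rot":[0,0,0]}]'| sed -n '2p;4p'; done
```

```text
position: [582.6, 223.2, 76.1]
force: [2.7, -0.0, 5.2]
position: [582.6, 223.3, 75.6]
force: [2.2, 0.7, 5.6]
position: [582.6, 223.2, 75.1]
force: [2.5, -0.3, 5.4]
position: [582.6, 223.2, 74.6]
force: [3.1, -0.1, 4.9]
```

```bash
for i in 1; do python3 -m creep '[{"grip":0,"delta_pos":[0,0,-0.05],"rot":[0,0,0]},{"grip":0,"delta_pos":[0,0,-0.05],"rot":[0,0,0]}]' | sed -n '2p;4p'; python3 -m creep '[{"grip":0,"delta_pos":[0,0,-0.05],"rot":[0,0,0]},{"grip":0,"delta_pos":[0,0,0],"rot":[0,0,0]}]'| sed -n '2p;4p'; python3 -m creep '[{"grip":0,"delta_pos":[0,0,-0.05],"rot":[0,0,0]},{"grip":0,"delta_pos":[0,0,0],"rot":[0,0,0]}]'| sed -n '2p;4p';  python3 -m creep '[{"grip":0,"delta_pos":[0,0,-0.05],"rot":[0,0,0]},{"grip":0,"delta_pos":[0,0,0],"rot":[0,0,0]}]'| sed -n '2p;4p'; done
```

```text
position: [582.6, 223.3, 73.7]
force: [1.5, -0.4, 6.9]
position: [582.6, 223.2, 73.1]
force: [2.5, -0.2, 4.7]
position: [582.6, 223.3, 72.6]
force: [2.1, 0.6, 5.6]
position: [582.6, 223.2, 72.1]
force: [3.0, -0.4, 5.9]
```

```bash
for i in 1; do python3 -m creep '[{"grip":0,"delta_pos":[0,0,-0.05],"rot":[0,0,0]},{"grip":0,"delta_pos":[0,0,0],"rot":[0,0,0]}]' | sed -n '2p;4p'; python3 -m creep '[{"grip":0,"delta_pos":[0,0,-0.05],"rot":[0,0,0]},{"grip":0,"delta_pos":[0,0,0],"rot":[0,0,0]}]'| sed -n '2p;4p'; python3 -m creep '[{"grip":0,"delta_pos":[0,0,-0.05],"rot":[0,0,0]},{"grip":0,"delta_pos":[0,0,0],"rot":[0,0,0]}]'| sed -n '2p;4p';  python3 -m creep '[{"grip":0,"delta_pos":[0,0,-0.05],"rot":[0,0,0]},{"grip":0,"delta_pos":[0,0,0],"rot":[0,0,0]}]'| sed -n '2p;4p'; done; python3 -c "
from bench import telemetry as t;print(t.sense()['t'])"
```

```text
position: [582.6, 223.2, 71.6]
force: [1.3, 0.4, 5.1]
position: [582.6, 223.2, 71.1]
force: [2.7, 0.5, 4.9]
position: [582.6, 223.3, 70.6]
force: [2.9, -0.0, 5.1]
position: [582.6, 223.2, 70.1]
force: [2.9, -0.5, 4.8]
10.4
```

```bash
for i in 1; do python3 -m creep '[{"grip":0,"delta_pos":[0,0,-0.05],"rot":[0,0,0]},{"grip":0,"delta_pos":[0,0,0],"rot":[0,0,0]}]' | sed -n '2p;4p'; python3 -m creep '[{"grip":0,"delta_pos":[0,0,-0.05],"rot":[0,0,0]},{"grip":0,"delta_pos":[0,0,0],"rot":[0,0,0]}]'| sed -n '2p;4p'; python3 -m creep '[{"grip":0,"delta_pos":[0,0,-0.05],"rot":[0,0,0]},{"grip":0,"delta_pos":[0,0,0],"rot":[0,0,0]}]'| sed -n '2p;4p';  python3 -m creep '[{"grip":0,"delta_pos":[0,0,-0.05],"rot":[0,0,0]},{"grip":0,"delta_pos":[0,0,0],"rot":[0,0,0]}]'| sed -n '2p;4p'; done; python3 -c "
from h import *
snap('side','s6.png',(235,125,285,165),14);snap('wrist','w6.png',(150,60,400,260),3)"
```

```text
position: [582.6, 223.2, 69.6]
force: [3.4, 0.7, 5.4]
position: [582.6, 223.3, 69.1]
force: [1.7, -0.8, 6.1]
position: [582.7, 223.3, 68.9]
force: [1.9, -0.6, 8.6]
position: [582.7, 223.3, 68.8]
force: [-0.1, -0.8, 11.8]
```

View pics/w6.png

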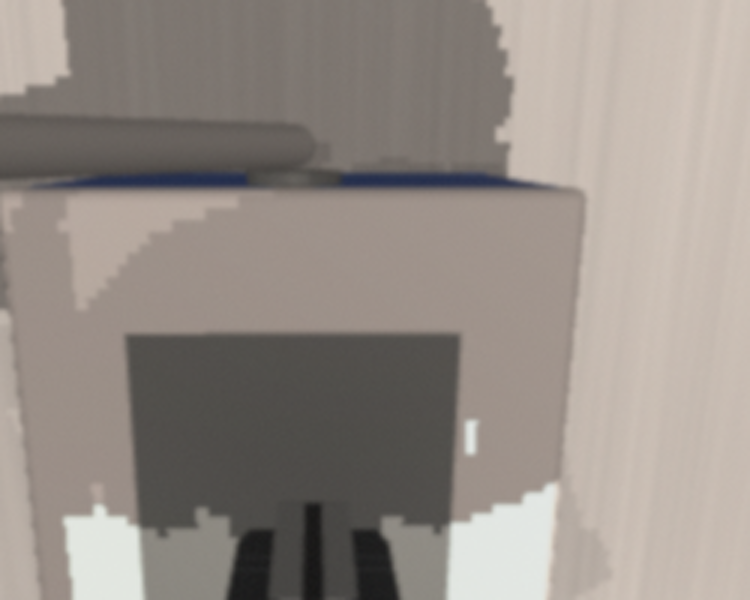

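The lid looks nearly level, with its back edge at crop rows 187 to 193, and the force is rising. Pressing on a little to confirm the seat.

```bash
for i in 1; do python3 -m creep '[{"grip":0,"delta_pos":[0,0,-0.05],"rot":[0,0,0]},{"grip":0,"delta_pos":[0,0,0],"rot":[0,0,0]}]' | sed -n '2p;4p'; python3 -m creep '[{"grip":0,"delta_pos":[0,0,-0.05],"rot":[0,0,0]},{"grip":0,"delta_pos":[0,0,0],"rot":[0,0,0]}]'| sed -n '2p;4p';  python3 -m creep '[{"grip":0,"delta_pos":[0,0,-0.05],"rot":[0,0,0]},{"grip":0,"delta_pos":[0,0,0],"rot":[0,0,0]}]'| sed -n '2p;4p';  python3 -m creep '[{"grip":0,"delta_pos":[0,0,-0.05],"rot":[0,0,0]},{"grip":0,"delta_pos":[0,0,0],"rot":[0,0,0]}]'| sed -n '2p;4p'; done
```

```text
position: [582.7, 223.3, 68.6]
force: [-1.4, -1.2, 14.7]
position: [582.8, 223.3, 68.5]
force: [-2.6, -2.3, 16.3]
position: [582.9, 223.3, 68.3]
force: [-3.2, -2.3, 19.9]
position: [582.9, 223.3, 68.1]
force: [-5.7, -2.3, 23.4]
```

Firm stop at 23 N, so the middle is home. Now checking the far edge, then the near edge.

```bash
python3 -m creep '[{"grip":0,"delta_pos":[0,0,0.7],"rot":[0,0,0]},{"grip":0,"delta_pos":[1.7,0,0],"rot":[0,0,0]},{"grip":0,"delta_pos":[1.7,0,0],"rot":[0,0,0]},{"grip":0,"delta_pos":[0,0,0],"rot":[0,0,0]}]' | sed -n '2p;4p'
for i in 1; do python3 -m creep '[{"grip":0,"delta_pos":[0,0,-0.1],"rot":[0,0,0]},{"grip":0,"delta_pos":[0,0,-0.1],"rot":[0,0,0]}]' | sed -n '2p;4p'; python3 -m creep '[{"grip":0,"delta_pos":[0,0,-0.1],"rot":[0,0,0]},{"grip":0,"delta_pos":[0,0,0],"rot":[0,0,0]}]'| sed -n '2p;4p';  python3 -m creep '[{"grip":0,"delta_pos":[0,0,-0.1],"rot":[0,0,0]},{"grip":0,"delta_pos":[0,0,0],"rot":[0,0,0]}]'| sed -n '2p;4p';  python3 -m creep '[{"grip":0,"delta_pos":[0,0,-0.05],"rot":[0,0,0]},{"grip":0,"delta_pos":[0,0,0],"rot":[0,0,0]}]'| sed -n '2p;4p';  python3 -m creep '[{"grip":0,"delta_pos":[0,0,-0.05],"rot":[0,0,0]},{"grip":0,"delta_pos":[0,0,0],"rot":[0,0,0]}]'| sed -n '2p;4p'; done
```

```text
position: [617.1, 223.0, 72.1]
force: [0.0, -0.4, -0.9]
position: [615.7, 223.2, 70.4]
force: [0.1, 0.9, -0.3]
position: [616.1, 223.3, 69.8]
force: [0.4, 0.2, 0.4]
position: [616.5, 223.3, 69.0]
force: [-0.1, 0.3, 0.6]
position: [616.6, 223.3, 68.7]
force: [-1.1, -0.7, 1.3]
position: [616.7, 223.3, 68.6]
force: [-2.2, -1.4, 5.8]
```

```bash
python3 -m creep '[{"grip":0,"delta_pos":[0,0,-0.1],"rot":[0,0,0]},{"grip":0,"delta_pos":[0,0,0],"rot":[0,0,0]}]' | sed -n '2p;4p';  python3 -m creep '[{"grip":0,"delta_pos":[0,0,-0.05],"rot":[0,0,0]},{"grip":0,"delta_pos":[0,0,0],"rot":[0,0,0]}]'| sed -n '2p;4p'
python3 -m creep '[{"grip":0,"delta_pos":[0,0,0.7],"rot":[0,0,0]},{"grip":0,"delta_pos":[-1.8,0,0],"rot":[0,0,0]},{"grip":0,"delta_pos":[-1.8,0,0],"rot":[0,0,0]},{"grip":0,"delta_pos":[-1.6,0,0],"rot":[0,0,0]},{"grip":0,"delta_pos":[0,0,0],"rot":[0,0,0]}]' | sed -n '2p;4p'
for i in 1; do python3 -m creep '[{"grip":0,"delta_pos":[0,0,-0.1],"rot":[0,0,0]},{"grip":0,"delta_pos":[0,0,-0.1],"rot":[0,0,0]}]' | sed -n '2p;4p'; python3 -m creep '[{"grip":0,"delta_pos":[0,0,-0.1],"rot":[0,0,0]},{"grip":0,"delta_pos":[0,0,0],"rot":[0,0,0]}]'| sed -n '2p;4p';  python3 -m creep '[{"grip":0,"delta_pos":[0,0,-0.1],"rot":[0,0,0]},{"grip":0,"delta_pos":[0,0,0],"rot":[0,0,0]}]'| sed -n '2p;4p';  python3 -m creep '[{"grip":0,"delta_pos":[0,0,-0.1],"rot":[0,0,0]},{"grip":0,"delta_pos":[0,0,0],"rot":[0,0,0]}]'| sed -n '2p;4p'; done
```

```text
position: [616.9, 223.3, 68.1]
force: [-3.1, -0.7, 8.5]
position: [617.0, 223.4, 67.9]
force: [-4.4, -2.2, 11.0]
position: [563.7, 223.3, 73.9]
force: [1.4, 0.4, 0.5]
position: [565.4, 223.3, 71.7]
force: [0.7, 0.1, 2.3]
position: [565.0, 223.2, 70.3]
force: [1.0, -1.2, 1.0]
position: [564.9, 223.2, 69.6]
force: [2.2, 0.4, 4.7]
position: [565.3, 223.3, 69.5]
force: [1.8, -1.5, 8.5]
```

```bash
python3 -m creep '[{"grip":0,"delta_pos":[0,0,-0.1],"rot":[0,0,0]},{"grip":0,"delta_pos":[0,0,0],"rot":[0,0,0]}]' | sed -n '2p;4p';  python3 -m creep '[{"grip":0,"delta_pos":[0,0,-0.1],"rot":[0,0,0]},{"grip":0,"delta_pos":[0,0,0],"rot":[0,0,0]}]'| sed -n '2p;4p'; python3 -m creep '[{"grip":0,"delta_pos":[0,0,-0.1],"rot":[0,0,0]},{"grip":0,"delta_pos":[0,0,0],"rot":[0,0,0]}]'| sed -n '2p;4p'
```

```text
position: [565.7, 223.3, 69.3]
force: [2.0, -2.7, 15.8]
position: [566.1, 223.4, 69.2]
force: [1.1, -3.4, 22.5]
position: [566.5, 223.5, 69.1]
force: [1.2, -4.8, 30.1]
```

All three presses stop hard at about the same height (68.7 to 69.5), so the lid is home and level. Next: raise, go to the -x side of the bar, and push the bail up.

```bash
python3 -m creep '[{"grip":0,"delta_pos":[0,0,2],"rot":[0,0,0]},{"grip":0,"delta_pos":[0,0,4],"rot":[0,0,0]},{"grip":0,"delta_pos":[0,0,4],"rot":[0,0,0]},{"grip":0,"delta_pos":[-2,0,0],"rot":[0,0,0]},{"grip":0,"delta_pos":[-3,0,0],"rot":[0,0,0]},{"grip":0,"delta_pos":[-1.1,0,0],"rot":[0,0,0]},{"grip":0,"delta_pos":[0,0,0],"rot":[0,0,0]},{"grip":0,"delta_pos":[0,0,-3],"rot":[0,0,0]},{"grip":0,"delta_pos":[0,0,-3],"rot":[0,0,0]},{"grip":0,"delta_pos":[0,0,0],"rot":[0,0,0]}]' | sed -n '1,4p'
python3 -m creep '[{"grip":0,"delta_pos":[0.5,0,0],"rot":[0,0,0]},{"grip":0,"delta_pos":[0.7,0,0],"rot":[0,0,0]},{"grip":0,"delta_pos":[0.7,0,0],"rot":[0,0,0]},{"grip":0,"delta_pos":[0.7,0,0],"rot":[0,0,0]},{"grip":0,"delta_pos":[0.6,0,0],"rot":[0,0,0]},{"grip":0,"delta_pos":[0.6,0,0],"rot":[0,0,0]},{"grip":0,"delta_pos":[0.6,0,0],"rot":[0,0,0]},{"grip":0,"delta_pos":[0.5,0,0],"rot":[0,0,0]},{"grip":0,"delta_pos":[0,0,0],"rot":[0,0,0]}]' | sed -n '1,4p'
```

```text
t: 16.8
position: [502.5, 222.5, 101.4]
tool_rot: [-179.7, 0.1, 89.9]
force: [0.5, -0.2, -0.1]
t: 17.7
position: [553.1, 223.2, 105.4]
tool_rot: [-180.0, 0.0, 89.9]
force: [-0.1, -1.0, 0.5]
```

```bash
python3 -m creep '[{"grip":0,"delta_pos":[-0.6,0,0],"rot":[0,0,0]},{"grip":0,"delta_pos":[-2,0,0],"rot":[0,0,0]},{"grip":0,"delta_pos":[-2,0,4],"rot":[0,0,0]},{"grip":0,"delta_pos":[-1,0,5],"rot":[0,0,0]},{"grip":0,"delta_pos":[2,-2,4],"rot":[0,0,0]},{"grip":0,"delta_pos":[3,-3,2],"rot":[0,0,0]},{"grip":0,"delta_pos":[2,-2,0],"rot":[0,0,0]},{"grip":0,"delta_pos":[0,0,0],"rot":[0,0,0]}]' | sed -n '1,4p'
python3 - <<'E'
from h import *
s=telemetry.sense();i,_=snap("wrist","w7.png",(100,40,420,280),2.5)
print(s["position"],i["eye"],i["orientation"]);np.save("pics/i7.npy",i)
E
```

```text
t: 18.5
position: [568.0, 151.2, 254.8]
tool_rot: [180.0, 0.0, 89.8]
force: [1.1, 0.2, -1.4]
[567.99164163 151.18528853 254.80607822] [568.06118477 225.48237734 416.52345393] [ 1.62969497e+02 -8.85245415e-02 -1.57330960e-01]
```

View pics/w7.png

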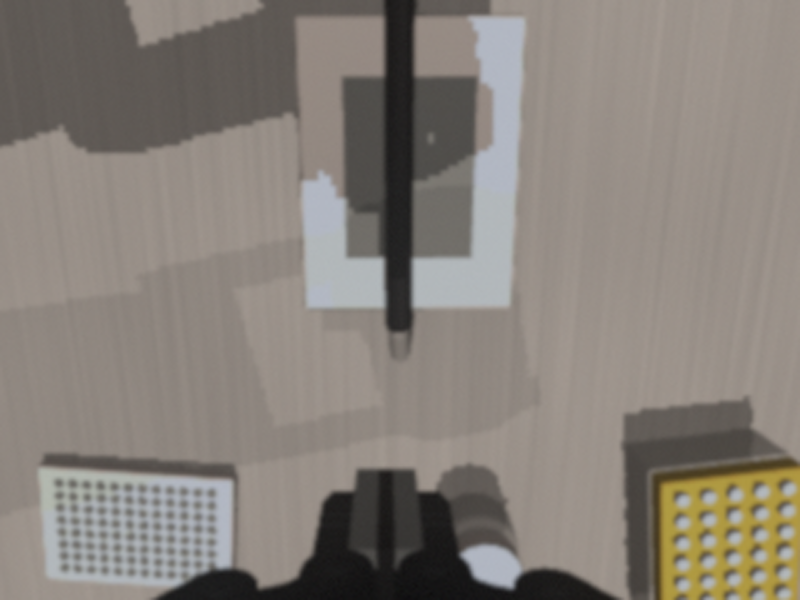

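The bail stands almost upright. The bar is at crop u=398, its near end at v=330, and the lid spans u 303 to 514.

```bash
python3 - <<'E'
from h import *
i=np.load("pics/i7.npy",allow_pickle=True).item(); f=lambda u,v:(100+u/2.5,40+v/2.5)
for p in((399,20),(398,200),(398.5,330)):print("bar",onz(i,*f(*p),154))
for p in((297,18),(525,17),(307,307),(511,307)):print("lid",onz(i,*f(*p),88))
E
```

```text
bar [573.58699595 275.1497864  154.        ]
bar [573.42054523 214.42561182 154.        ]
bar [573.76794532 164.56074929 154.        ]
lid [530.55256755 288.52998239  88.        ]
lid [629.84945968 288.67869927  88.        ]
lid [530.28018396 160.93838283  88.        ]
lid [630.37845692 160.63307872  88.        ]
```

```bash
python3 -m creep '[{"grip":6,"delta_pos":[0.5,4,0],"rot":[0,0,0]},{"grip":6,"delta_pos":[0,4,0],"rot":[0,0,0]},{"grip":6,"delta_pos":[0,2.8,0],"rot":[0,0,0]},{"grip":6,"delta_pos":[0,0,-2],"rot":[0,0,0]},{"grip":6,"delta_pos":[0,0,-3],"rot":[0,0,0]},{"grip":6,"delta_pos":[0,0,-3],"rot":[0,0,0]},{"grip":6,"delta_pos":[0,0,-3],"rot":[0,0,0]},{"grip":6,"delta_pos":[0,0,-2],"rot":[0,0,0]},{"grip":6,"delta_pos":[0,0,0],"rot":[0,0,0]}]' | head -5
python3 -m creep '[{"grip":2.5,"delta_pos":[0,0,0],"rot":[0,0,0]},{"grip":2.5,"delta_pos":[0,0,0],"rot":[0,0,0]},{"grip":2.5,"delta_pos":[0,0,0],"rot":[0,0,0]},{"grip":0,"delta_pos":[0,0,0],"rot":[0,0,0]},{"grip":0,"delta_pos":[0,0,0],"rot":[0,0,0]},{"grip":0,"delta_pos":[0,0,0],"rot":[0,0,0]},{"grip":0,"delta_pos":[0,0,0],"rot":[0,0,0]}]' 100; python3 - <<'E'
from h import *
snap("side","s8.png",(235,120,285,170),10)
E
```

```text
t: 19.45
position: [569.5, 261.3, 121.3]
tool_rot: [-179.7, 0.1, 90.0]
force: [-0.7, -0.1, -1.1]
width: 60.2
t: 20.15
position: [572.6, 261.5, 125.9]
tool_rot: [179.9, -0.1, 89.9]
force: [1.5, 1.0, 7.0]
width: 7.4
gripper_force: 99.0
```

View pics/s8.png

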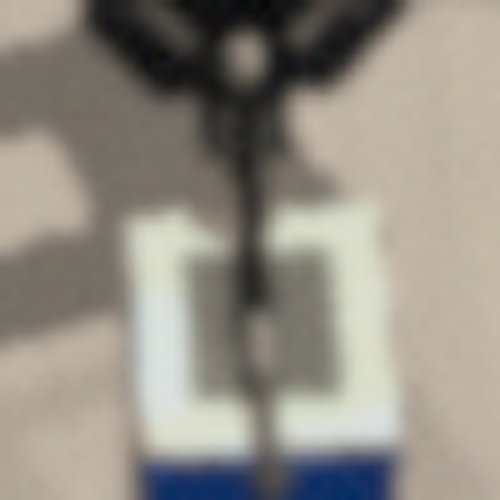

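It is gripped, but at 7.4 mm opening with 7 N pushing the tool up. That suggests a shallow bite, so I'll re-grip 8 mm deeper.

```bash
python3 -m creep '[{"grip":3,"delta_pos":[0,0,0],"rot":[0,0,0]},{"grip":3,"delta_pos":[0,0,0],"rot":[0,0,0]},{"grip":3,"delta_pos":[0.2,0,-0.8],"rot":[0,0,0]},{"grip":3,"delta_pos":[0,0,0],"rot":[0,0,0]},{"grip":0,"delta_pos":[0,0,0],"rot":[0,0,0]},{"grip":0,"delta_pos":[0,0,0],"rot":[0,0,0]},{"grip":0,"delta_pos":[0,0,0],"rot":[0,0,0]},{"grip":0,"delta_pos":[0,0,0],"rot":[0,0,0]},{"grip":0,"delta_pos":[0,0,0],"rot":[0,0,0]}]' 110
```

```text
t: 21.1
position: [573.8, 261.3, 116.6]
tool_rot: [180.0, -0.0, 89.9]
force: [0.3, 1.4, -0.5]
width: 8.0
gripper_force: 107.8
```

```bash
python3 -m creep '[{"grip":0,"delta_pos":[0,0,0.5],"rot":[0,0,0]},{"grip":0,"delta_pos":[0,0,1],"rot":[0,0,0]},{"grip":0,"delta_pos":[0,0,1.5],"rot":[0,0,0]},{"grip":0,"delta_pos":[0,0,1],"rot":[0,0,0]},{"grip":0,"delta_pos":[0,0,0],"rot":[0,0,0]},{"grip":0,"delta_pos":[0,0,0],"rot":[0,0,0]}]'; python3 - <<'E'
from h import *
print(telemetry.sense()["torque"])
snap("side","s9.png");snap("top","t9.png")
i=camera_info("wrist");print(i["eye"]-telemetry.sense()["position"]);camera("wrist");im=camera("wrist")
cv2.imwrite("pics/w9.png",im[:,:,::-1])
a=cv2.imread("pics/s9.png")[90:280,180:330];b=cv2.imread("pics/w9.png")
a=cv2.resize(a,None,fx=2,fy=2);h=384
cv2.imwrite("pics/m9.png",np.hstack([cv2.copyMakeBorder(a,0,h-a.shape[0],0,0,0),b[:,:]])[:, :800])
E
```

```text
t: 21.7
position: [573.9, 261.2, 156.8]
tool_rot: [180.0, -0.0, 89.9]
force: [-0.8, 0.3, -4.6]
width: 7.7
gripper_force: 107.4
[0.1368836  0.04700285 0.0039252 ]
[1.40365784e-01 7.42511473e+01 1.61705000e+02]
```

View pics/m9.png

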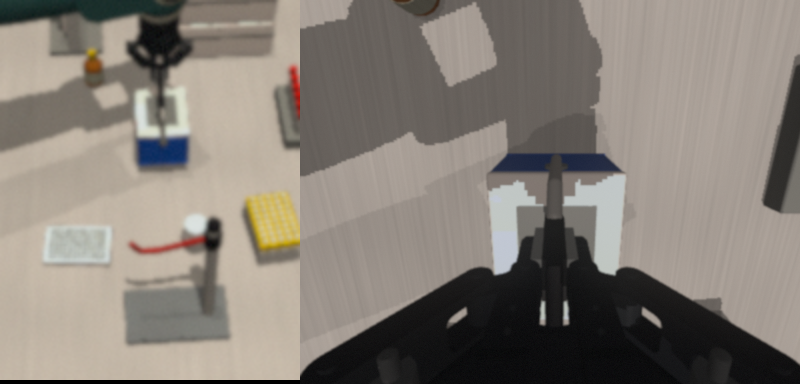

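The carrier is held, with 4.6 N hanging from the gripper. In the side view the hook tip is near (245,212) and the post top near (286,202). Locating the hook accurately now.

```bash
python3 - <<'E'
from h import *
T=camera_info("top");S=camera_info("side")
def tri(i,pa,j,pb):
    e1,d1=ray(i,*pa);e2,d2=ray(j,*pb)
    t=np.linalg.lstsq(np.c_[d1,-d2],e2-e1,rcond=None)[0];p,q=e1+d1*t[0],e2+d2*t[1];return (p+q)/2,np.linalg.norm(p-q)
def red(im):
    h=cv2.cvtColor(im,cv2.COLOR_BGR2HSV);return ((h[...,0]<10)|(h[...,0]>170))&(h[...,1]>100)&(h[...,2]>40)
t=red(cv2.imread("pics/full_t9.png"));t[:150]=0;t[230:]=0;t[:,:305]=0;t[:,340:]=0
s=red(cv2.imread("pics/full_s9.png"));s[:190]=0;s[230:]=0;s[:,:235]=0;s[:,300:]=0
ty,tx=np.nonzero(t);sy,sx=np.nonzero(s)
print("top rows",ty.min(),ty.max(),[(y,tx[ty==y].mean()) for y in range(ty.min(),ty.max()+1,5)])
print("side",[(x,sy[sx==x].min(),sy[sx==x].max()) for x in range(sx.min(),sx.max()+1,3)])
# y of hook from top at trough, z=210; x of tip from side on plane y
v=ty.max()+.5; u=tx[ty>ty.max()-3].mean()
print("tip top-view",[onz(T,u,v,z)[:2] for z in(215,230)])
for yy in(-166,-168,-170):
    print("side tip",onplane(S,sx.min()-.5,sy[sx==sx.min()].mean(),1,yy))
    for x in range(sx.min(),sx.max(),4): print("  ",onplane(S,x,sy[sx==x].mean(),1,yy).round(1))if yy==-168 else 0
# post top (dark) in top & side
for n in("t9","s9"):
    im=cv2.imread(f"pics/full_{n}.png");m=(im.max(2)<45).astype(np.uint8)
    r=(slice(150,180),slice(308,335)) if n=="t9" else (slice(190,225),slice(275,300))
    c=max(cv2.findContours(m[r],0,2)[0],key=cv2.contourArea);q=cv2.boundingRect(c);print(n,q[0]+r[1].start,q[1]+r[0].start,q[2:])
# base plate in top
im=cv2.imread("pics/full_t9.png");print(im[200,285:335].max(1),im[155:230,300].max(1))
for n,p,z in(("jar",(260,175),65),("tipbox",(260,126),65),("plate",(257,249),14)):print(n,onz(T,*p,z))
E
```

```text
top rows 171 216 [(171, np.float64(320.5)), (176, np.float64(320.0)), (181, np.float64(320.0)), (186, np.float64(319.5)), (191, np.float64(319.5)), (196, np.float64(319.0)), (201, np.float64(319.0)), (206, np.float64(319.0)), (211, np.float64(319.0)), (216, np.float64(320.0))]
side [(245, np.int64(212), np.int64(212)), (248, np.int64(213), np.int64(214)), (251, np.int64(214), np.int64(216)), (254, np.int64(214), np.int64(216)), (257, np.int64(214), np.int64(216)), (260, np.int64(214), np.int64(215)), (263, np.int64(213), np.int64(214)), (266, np.int64(212), np.int64(214)), (269, np.int64(211), np.int64(213)), (272, np.int64(210), np.int64(213)), (275, np.int64(209), np.int64(212)), (278, np.int64(209), np.int64(211)), (281, np.int64(208), np.int64(211))]
tip top-view [array([ 500.01038485, -169.82992307]), array([ 499.71516688, -167.81070937])]
side tip [ 502.58195166 -166.          231.9357175 ]
side tip [ 502.58715549 -168.          234.74600516]
   [ 504.2 -168.   234.6]
   [ 516.8 -168.   219.6]
   [ 529.8 -168.   215.7]
   [ 542.9 -168.   214.6]
   [ 555.9 -168.   219.2]
   [ 56
[... 163 characters left out ...]
37.55629282]
t9 308 159 (20, 19)
s9 283 209 (6, 6)
[ 56  55 100 107 107 109  70  46  50  69  71  70  71  70  70  69  70  71
  71  70  70  70  69  67  68  69  63  63  61  66  69  72  48  71 102  95
  73  70  68  69  67  68  68  63 101 108 107 108 108 109] [104 104 106 105 107 108 107 108  61  69  71  69  69  69  70  70  73  40
  41  41  41  42  40  39  71  71  70  70  70  69  69  71  69  69  68  70
  70  69  71  69  68  69  71  69  70  69  70  70  71  70  69  70  70  69
  71  71  71  70  70  71  71  70  70  72  71  73  76  29 110 109 108 107
 104 104 103]
jar [622.73314197  -8.3728117   65.        ]
tipbox [771.26384569  -4.84279325  65.        ]
plate [399.74593033  -5.01745155  14.        ]
```

Seat at about (525,-169,222), tip at x of about 502, hook pointing to -x. The bar's middle is the TCP plus (0,-37,+38). Carrying the carrier to in front of the hook tip.

```bash
python3 -m creep '[{"grip":0,"delta_pos":[-0.5,-0.5,1],"rot":[0,0,0]},{"grip":0,"delta_pos":[-1,-1,2],"rot":[0,0,0]},{"grip":0,"delta_pos":[-1,-1.5,2],"rot":[0,0,0]},{"grip":0,"delta_pos":[-1,-2,0.7],"rot":[0,0,0]},{"grip":0,"delta_pos":[-1,-3,0],"rot":[0,0,0]},{"grip":0,"delta_pos":[-1,-3,0],"rot":[0,0,0]},{"grip":0,"delta_pos":[-1.2,-3,0],"rot":[0,0,0]},{"grip":0,"delta_pos":[-1.3,-3,0],"rot":[0,0,0]},{"grip":0,"delta_pos":[-1.3,-3,0],"rot":[0,0,0]},{"grip":0,"delta_pos":[-1.3,-3,0],"rot":[0,0,0]},{"grip":0,"delta_pos":[-1.3,-3,0],"rot":[0,0,0]}]' | sed -n '1,6p'
python3 -m creep '[{"grip":0,"delta_pos":[-1.3,-3,0],"rot":[0,0,0]},{"grip":0,"delta_pos":[-1.2,-3,0],"rot":[0,0,0]},{"grip":0,"delta_pos":[0,-3,0],"rot":[0,0,0]},{"grip":0,"delta_pos":[0,-2.3,0],"rot":[0,0,0]},{"grip":0,"delta_pos":[0,-1.5,0],"rot":[0,0,0]},{"grip":0,"delta_pos":[0,-0.5,0],"rot":[0,0,0]},{"grip":0,"delta_pos":[0,0,0],"rot":[0,0,0]},{"grip":0,"delta_pos":[0,0,0],"rot":[0,0,0]},{"grip":0,"delta_pos":[0,0,0],"rot":[0,0,0]}]' | sed -n '1,6p'
python3 - <<'E'
from h import *
snap("side","s10.png",(180,170,330,270),5)
E
```

```text
t: 23.0
position: [453.7, 0.1, 214.2]
tool_rot: [180.0, 0.0, 90.0]
force: [0.1, -0.5, -4.3]
width: 8.4
gripper_force: 107.5
t: 23.9
position: [429.8, -131.0, 213.6]
tool_rot: [180.0, -0.0, 90.0]
force: [0.4, -0.1, -3.2]
width: 8.2
gripper_force: 107.5
```

View pics/s10.png

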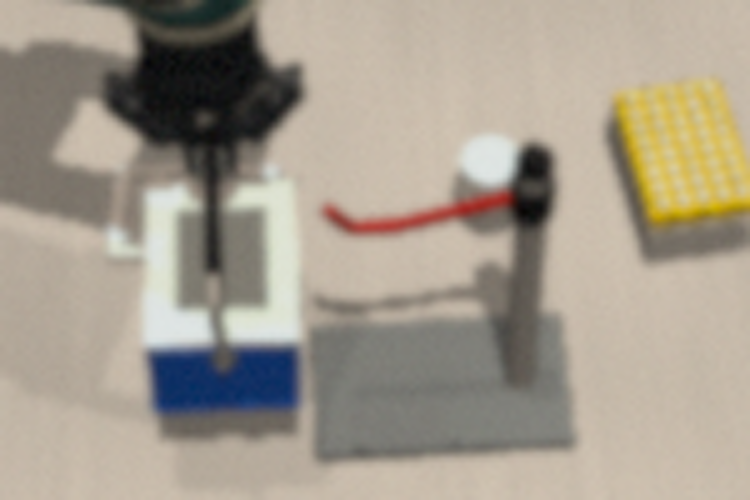

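I've now viewed 12 pictures, over the limit of 10, so I'll view no more and check by numbers only. This one shows the carrier upright, with the bar's near end at crop (213,270) and the hook tip at crop (327,210).

```bash
python3 - <<'E'
from h import *
S=camera_info("side")
for z in(241,246,251,256):print(z,proj(S,[430,-228,z]),proj(S,[430,-108,z]))
im=cv2.imread("pics/full_s10.png"); g=im.max(2)
print("bar end",180+213/5,170+270/5); print(g[190:235,222])
# lid edges (white) near front: col mid of lid
w=im.min(2); print("front lid edge",w[225:245,215], "tub bottom",[tuple(im[v,215]) for v in range(248,256)])
for z in(184,):print("lid front",proj(S,[430,-233,z]),"tub bottom",proj(S,[430,-233,96]))
# tilt of bail: pivot pixel vs bar pixel
print("pivot",proj(S,[430,-240,166]),"seen",180+223/5,170+360/5)
E
```

```text
241 [221.99613228 227.52800213] [221.74883511 197.07952282]
246 [221.89267047 226.64174049] [221.64967901 196.15891178]
251 [221.78866091 225.75078681] [221.55002302 195.23365956]
256 [221.68409924 224.85510373] [221.44986335 194.30373096]
bar end 222.6 224.0
[ 18  22  38  52  47  30  19  17  17  34  35  34  39  34  34  37  43  50
  54  51  54  58  49  48  47  45  42  42  41  43  39  37  40  53  93 131
 150 155 156 153 146 138 139 143 146]
front lid edge [158 157 158 158 156 165 183 208 219 221 223 220 219 196 144  81  34  16
  15  17] tub bottom [(np.uint8(101), np.uint8(49), np.uint8(18)), (np.uint8(100), np.uint8(47), np.uint8(10)), (np.uint8(101), np.uint8(50), np.uint8(13)), (np.uint8(106), np.uint8(60), np.uint8(36)), (np.uint8(100), np.uint8(75), np.uint8(66)), (np.uint8(95), np.uint8(89), np.uint8(91)), (np.uint8(92), np.uint8(100), np.uint8(105)), (np.uint8(94), np.uint8(102), np.uint8(108))]
lid front [223.15104126 238.6266508 ] tub bottom [224.79177265 252.6292697 ]
pivot [223.51743635 243.4346995 ] seen 224.6 242.0
```

The measured pixels agree with the expected ones to within 1.5 px. Moving over the hook.

```bash
python3 -m creep '[{"grip":0,"delta_pos":[0.5,0,0],"rot":[0,0,0]},{"grip":0,"delta_pos":[1,0,0],"rot":[0,0,0]},{"grip":0,"delta_pos":[1.5,0,0],"rot":[0,0,0]},{"grip":0,"delta_pos":[1.5,0,0],"rot":[0,0,0]},{"grip":0,"delta_pos":[1.5,0,0],"rot":[0,0,0]},{"grip":0,"delta_pos":[1.5,0,0],"rot":[0,0,0]},{"grip":0,"delta_pos":[1.5,0,0],"rot":[0,0,0]},{"grip":0,"delta_pos":[0.7,0,0],"rot":[0,0,0]},{"grip":0,"delta_pos":[0.3,0,0],"rot":[0,0,0]},{"grip":0,"delta_pos":[0,0,0],"rot":[0,0,0]},{"grip":0,"delta_pos":[0,0,0],"rot":[0,0,0]}]' | sed -n '2,5p'
python3 -m creep '[{"grip":0,"delta_pos":[0,0,-0.5],"rot":[0,0,0]},{"grip":0,"delta_pos":[0,0,-0.5],"rot":[0,0,0]},{"grip":0,"delta_pos":[0,0,-0.5],"rot":[0,0,0]},{"grip":0,"delta_pos":[0,0,0],"rot":[0,0,0]}]' | sed -n '2,4p'
python3 -m creep '[{"grip":0,"delta_pos":[0,0,-0.3],"rot":[0,0,0]},{"grip":0,"delta_pos":[0,0,-0.3],"rot":[0,0,0]},{"grip":0,"delta_pos":[0,0,0],"rot":[0,0,0]}]' | sed -n '2,4p'
```

```text
position: [529.5, -131.8, 213.6]
tool_rot: [-180.0, 0.0, 89.9]
force: [-0.0, -0.4, -3.5]
width: 8.4
position: [529.4, -131.7, 197.5]
tool_rot: [-179.9, -0.0, 89.9]
force: [-0.7, 0.3, -3.8]
position: [529.7, -131.7, 192.1]
tool_rot: [-180.0, -0.0, 89.9]
force: [0.3, 0.2, -4.3]
```

```bash
python3 -m creep '[{"grip":0,"delta_pos":[0,0,-0.2],"rot":[0,0,0]},{"grip":0,"delta_pos":[0,0,-0.2],"rot":[0,0,0]},{"grip":0,"delta_pos":[0,0,0],"rot":[0,0,0]}]' | sed -n '2p;4p'; python3 -m creep '[{"grip":0,"delta_pos":[0,0,-0.2],"rot":[0,0,0]},{"grip":0,"delta_pos":[0,0,0],"rot":[0,0,0]}]' | sed -n '2p;4p'; python3 -m creep '[{"grip":0,"delta_pos":[0,0,-0.2],"rot":[0,0,0]},{"grip":0,"delta_pos":[0,0,0],"rot":[0,0,0]}]' | sed -n '2p;4p'; python3 -m creep '[{"grip":0,"delta_pos":[0,0,-0.1],"rot":[0,0,0]},{"grip":0,"delta_pos":[0,0,0],"rot":[0,0,0]}]' | sed -n '2p;4p'; python3 -c "
from bench import telemetry as t;print(t.sense()['torque'])"
```

```text
position: [529.7, -131.8, 188.2]
force: [-0.4, 0.3, -3.8]
position: [529.7, -131.7, 186.3]
force: [0.9, -0.1, -4.3]
position: [529.7, -131.7, 184.2]
force: [0.2, -0.1, -4.3]
position: [529.8, -131.8, 183.6]
force: [-0.5, 1.0, -3.2]
[ 0.15466347  0.02942108 -0.02231512]
```

```bash
python3 -m creep '[{"grip":0,"delta_pos":[0,0,-0.1],"rot":[0,0,0]},{"grip":0,"delta_pos":[0,0,0],"rot":[0,0,0]}]' | sed -n '2p;4p'; python3 -m creep '[{"grip":0,"delta_pos":[0,0,-0.1],"rot":[0,0,0]},{"grip":0,"delta_pos":[0,0,0],"rot":[0,0,0]}]' | sed -n '2p;4p'; python3 -m creep '[{"grip":0,"delta_pos":[0,0,-0.1],"rot":[0,0,0]},{"grip":0,"delta_pos":[0,0,0],"rot":[0,0,0]}]' | sed -n '2p;4p'; python3 -c "
from bench import telemetry as t;print(t.sense()['torque'])"
```

```text
position: [529.9, -131.8, 183.2]
force: [-1.3, 1.1, 2.9]
position: [530.1, -131.8, 182.8]
force: [-3.2, 2.5, 8.9]
position: [530.2, -131.8, 182.5]
force: [-5.1, 3.8, 14.3]
[ 0.22800915  0.87105689 -0.22786843]
```

The bar is bearing on the hook at TCP z of 183.5, exactly as predicted. Easing off the load, then opening.

```bash
python3 -m creep '[{"grip":0,"delta_pos":[0,0,0.2],"rot":[0,0,0]},{"grip":0,"delta_pos":[0,0,0],"rot":[0,0,0]},{"grip":0,"delta_pos":[0,0,0],"rot":[0,0,0]}]' | sed -n '2p;4p'
python3 -m creep '[{"grip":1.2,"delta_pos":[0,0,0],"rot":[0,0,0]},{"grip":1.5,"delta_pos":[0,0,0],"rot":[0,0,0]},{"grip":1.8,"delta_pos":[0,0,0],"rot":[0,0,0]},{"grip":2.5,"delta_pos":[0,0,0],"rot":[0,0,0]},{"grip":3.5,"delta_pos":[0,0,0],"rot":[0,0,0]},{"grip":4.5,"delta_pos":[0,0,0],"rot":[0,0,0]},{"grip":4.5,"delta_pos":[0,0,0],"rot":[0,0,0]},{"grip":4.5,"delta_pos":[0,0,0],"rot":[0,0,0]}]' 20
python3 - <<'E'
from h import *
S=camera_info("side");_,im=snap("side","s11.png")
im=cv2.imread("pics/full_s11.png");h=cv2.cvtColor(im,cv2.COLOR_BGR2HSV);b=((abs(h[...,0].astype(int)-115)<12)&(h[...,1]>150)).astype(np.uint8);b[:190]=0
for c in cv2.findContours(b,0,2)[0]:
    if cv2.contourArea(c)>80:print(cv2.minAreaRect(c),cv2.boundingRect(c))
print([proj(S,[530+dx,-234,z]) for dx in(-50,50) for z in(67,147)])
E
```

```text
position: [530.0, -131.7, 183.0]
force: [-2.6, 2.5, 5.0]
t: 28.35
position: [529.8, -131.8, 182.6]
tool_rot: [180.0, 0.0, 89.9]
force: [0.9, 0.4, -0.3]
width: 45.1
gripper_force: 0.0
((295.5594177246094, 339.09405517578125), (37.31389617919922, 18.20918083190918), 84.2894058227539) (285, 321, 21, 37)
((254.5, 249.0), (10.0, 27.0), 90.0) (241, 244, 28, 11)
[array([239.94445867, 256.50672456]), array([239.09064803, 244.17749413]), array([269.13742164, 255.0471707 ]), array([269.45646133, 242.68440513])]
```

The tub hangs level where predicted, at u 241 to 269, v 244 to 255. Withdrawing straight up.

```bash
python3 -m creep '[{"grip":4.5,"delta_pos":[0,0,0.5],"rot":[0,0,0]},{"grip":4.5,"delta_pos":[0,0,1.5],"rot":[0,0,0]},{"grip":4.5,"delta_pos":[0,0,2],"rot":[0,0,0]},{"grip":4.5,"delta_pos":[0,0,3],"rot":[0,0,0]},{"grip":4.5,"delta_pos":[0,0,4],"rot":[0,0,0]},{"grip":4.5,"delta_pos":[0,2,4],"rot":[0,0,0]},{"grip":4.5,"delta_pos":[-2,4,2],"rot":[0,0,0]},{"grip":4.5,"delta_pos":[-2,4,0],"rot":[0,0,0]},{"grip":4.5,"delta_pos":[-2,4,0],"rot":[0,0,0]},{"grip":4.5,"delta_pos":[-2,4,0],"rot":[0,0,0]},{"grip":4.5,"delta_pos":[0,0,0],"rot":[0,0,0]},{"grip":4.5,"delta_pos":[0,0,0],"rot":[0,0,0]}]'
python3 -m creep '[{"grip":4.5,"delta_pos":[0,0,0],"rot":[0,0,0]},{"grip":4.5,"delta_pos":[0,0,0],"rot":[0,0,0]},{"grip":4.5,"delta_pos":[0,0,0],"rot":[0,0,0]},{"grip":4.5,"delta_pos":[0,0,0],"rot":[0,0,0]},{"grip":4.5,"delta_pos":[0,0,0],"rot":[0,0,0]},{"grip":4.5,"delta_pos":[0,0,0],"rot":[0,0,0]},{"grip":4.5,"delta_pos":[0,0,0],"rot":[0,0,0]},{"grip":4.5,"delta_pos":[0,0,0],"rot":[0,0,0]},{"grip":4.5,"delta_pos":[0,0,0],"rot":[0,0,0]},{"grip":4.5,"delta_pos":[0,0,0],"rot":[0,0,0]},{"grip":4.5,"delta_pos":[0,0,0],"rot":[0,0,0]},{"grip":4.5,"delta_pos":[0,0,0],"rot":[0,0,0]}]' | head -1
python3 - <<'E'
from h import *
T=camera_info("top")
def bl(n):
    im=camera(n)[:,:,::-1];h=cv2.cvtColor(im,cv2.COLOR_BGR2HSV);b=((abs(h[...,0].astype(int)-115)<12)&(h[...,1]>150)).astype(np.uint8);b[:190]=0
    return im,[(cv2.boundingRect(c),cv2.minAreaRect(c)) for c in cv2.findContours(b,0,2)[0] if cv2.contourArea(c)>80]
for k in range(4): print(bl("side")[1])
im=camera("top")[:,:,::-1]; w=(im.min(2)>95).astype(np.uint8);w[:, :285]=0;w[:,365:]=0;w[:160]=0;w[240:]=0
for c in cv2.findContours(w,0,2)[0]:
    if cv2.contourArea(c)>50:print("white",cv2.boundingRect(c))
m=(im.max(2)<40).astype(np.uint8);m[:185]=0;m[235:]=0;m[:,:285]=0;m[:,360:]=0
for c in cv2.findContours(m,0,2)[0]:
    q=cv2.minAreaRect(c)
    if cv2.contourArea(c)>30:print("dark",q,onz(T,*q[0],222))
E
```

```text
t: 29.6
position: [449.5, 48.8, 354.0]
tool_rot: [179.9, 0.0, 90.1]
force: [1.1, 0.4, 0.9]
width: 45.0
gripper_force: 0.0
t: 30.8
[((285, 321, 22, 37), ((295.5369873046875, 339.10137939453125), (37.58183670043945, 18.215152740478516), 83.9909896850586)), ((241, 244, 28, 11), ((254.5, 249.0), (10.0, 27.0), 90.0))]
[((285, 321, 22, 38), ((295.5081787109375, 339.0901794433594), (37.21018600463867, 18.378755569458008), 84.80557250976562)), ((241, 244, 28, 11), ((254.5, 249.0), (10.0, 27.0), 90.0))]
[((285, 320, 21, 38), ((295.5000305175781, 339.0), (37.58183670043945, 18.267494201660156), 83.9909896850586)), ((241, 244, 28, 11), ((254.5, 249.0), (10.0, 27.0), 90.0))]
[((285, 321, 22, 37), ((295.5860595703125, 338.94671630859375), (37.4818000793457, 18.19768524169922), 84.80557250976562)), ((241, 244, 28, 11), ((254.5, 249.0), (10.0, 27.0), 90.0))]
white (294, 209, 47, 16)
white (322, 189, 19, 15)
white (294, 188, 14, 16)
dark ((320.48187255859375, 206.38009643554688), (45.13932800292969, 5.755383491516113), 2.726310968399048) [ 526.76200909 -169.77204673  222.        ]
dark ((291.0, 205.0), (38.0, 4.0), 90.0) [528.52225338 -91.32882003 222.        ]
```

The carrier hangs still and level, with the bar's middle at (527,-170) and the seat at (525,-169). Handing in.

```bash
python3 -c "
from bench import hand_in
print(hand_in())"
```

```text
the job is handed in; nothing more can be done
None
```

I pressed the lid home and level, hung the carrier on the hook by the bar's middle (it was hanging upright and still in the last images), and handed the job in at about 31 s with no verdict returned; I viewed 12 pictures, over the limit of 10.

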